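# Nest the steel bowl set in its tray

### The job

Put the washed steel bowl set back together in the red tray, one piece at a time: set the middle-sized bowl in the middle of the large bowl that stands in the tray, then the small bowl in the middle of that one, then the little medicine cup upright in the middle of the small bowl, and last lay the cover on the large bowl so that it sits home on the rim all round. Set each piece down softly and let go of it before you fetch the next, do not drop it or press it down hard. Leave the large bowl standing flat in the middle of the tray, and do not shove the vial carton, the freezer box or the roll of tape about.

Things in the scene. Friction and masses are not known exactly. Their poses are not given: they have to be found in the camera images.
- tray: shallow red plastic tray with flared walls, fixed to the trolley, 250 mm (its x) by 230 mm (its y), 35 mm high; origin at the centre of its underside, floor 4 mm thick. It is on the left or on the right.
- large_c (a point): large round stainless steel bowl, standing loose on the floor of the tray, mouth up. Rim 208 mm outside and 192 mm inside diameter, 80 mm high, floor 4 mm thick, foot 140 mm across; mass about 0.36 kg. The point is on its axis half-way up (40 mm above its underside); z along the axis.
- middle_c (a point): middle-sized round steel bowl, loose, mouth up. Rolled rim 144 mm outside, 128 mm inside diameter: 8 mm thick and 12 mm high all round, upright on both sides (pinch it with one finger inside); wall below 4 mm, leaning in. 58 mm high, floor 4 mm, foot 96 mm across, about 0.17 kg. Point: on its axis, 29 mm above its underside; z up the axis. In the large bowl it leaves 24 mm between the rims.
- small_c (a point): small round steel bowl, loose, mouth up, made like the middle one: rim 80 mm outside, 64 mm inside diameter, 8 mm thick and 12 mm high; 36 mm high overall, floor 4 mm, foot 54 mm across, about 0.07 kg. Point: on its axis, 18 mm above its underside; z up the axis. In the middle bowl it leaves 24 mm between the rims all round.
- cup_c (a point): little round steel medicine cup, loose, mouth up: 36 mm outside diameter over its top 18 mm, tapering to 28 mm at the foot, 52 mm high, wall 3 mm, floor 4 mm, about 0.045 kg. Point: on its axis, 26 mm above its underside; z up the axis. In the small bowl its mouth is 20 mm above that bowl's rim.
- cover_knob (a point): cover of the large bowl, loose, right way up, on the side away from the tray: steel disc 210 mm across, 4 mm thick; a round lip beneath (178 mm across, 10 mm deep) enters the bowl's mouth with 7 mm to spare; round black knob 24 mm across, 18 mm high, on a neck. Point: on the axis, half-way up the knob, 33 mm above the lip's underside, 23 mm above the disc's underside; z up. About 0.25 kg.
- vials: bystander: open white carton of small vials with purple caps, 130 mm square, 40 mm high; origin at the centre of its underside. Leave it alone.
- freezer_box: bystander: open white freezer box with a grid of dividers, 130 mm square, 50 mm high; origin at the centre of its underside. Leave it alone.
- tape: bystander: roll of white tape lying flat, 72 mm in diameter, 25 mm high; origin at the centre of its underside. Leave it alone.
There are look-alikes about, which are no part of the job. Of the things shaped like the part that bears cup_c, the bare steel one is meant.

How it is judged (in metres and radians):
On the way, in this order (a step that is already met when the one before it is completed fails the run):
1. the middle bowl stands in the middle of the large bowl, let go (horizontal distance between middle_c and large_c below 0.015 m and z of middle_c in the frame of large_c between -0.011 and -0.003 m and angle between middle_c's own z axis and vertical below 0.05 rad and contact force between the fingers and middle below 0.1 N), for 0.2 s.
2. the small bowl stands in the middle of the middle bowl, let go (horizontal distance between small_c and middle_c below 0.015 m and z of small_c in the frame of middle_c between -0.011 and -0.003 m and angle between each of small_c, middle_c's own z axis and vertical below 0.05 rad and horizontal distance between middle_c and large_c below 0.015 m and z of middle_c in the frame of large_c between -0.011 and -0.003 m and contact force between the fingers and small below 0.1 N), for 0.2 s.
3. the cup stands in the middle of the small bowl, let go (horizontal distance between cup_c and small_c below 0.015 m and z of cup_c in the frame of small_c between 0.008 and 0.016 m and angle between cup_c's own z axis and vertical below 0.08 rad and horizontal distance between small_c and middle_c below 0.015 m and z of small_c in the frame of middle_c between -0.011 and -0.003 m and angle between each of small_c, middle_c's own z axis and vertical below 0.05 rad and horizontal distance between middle_c and large_c below 0.015 m and z of middle_c in the frame of large_c between -0.011 and -0.003 m and contact force between the fingers and cup below 0.1 N), for 0.2 s.
4. the cover lies home on the large bowl, let go (horizontal distance between cover_knob and large_c below 0.01 m and z of cover_knob in the frame of large_c between 0.059 and 0.067 m and angle between cover_knob's own z axis and vertical below 0.04 rad and contact force between the fingers and cover below 0.1 N), for 0.2 s.
At the end, for the whole second after the job is handed in: Middle bowl in large, small in middle, cup in small: each upright on the floor beneath it (4 mm) and within 15 mm of its centre; cover flat on the large rim (10 mm sideways, 4 mm in height); large bowl flat in the tray within 30 mm of its centre; all let go and at rest (horizontal distance between large_c and tray below 0.03 m and z of large_c in the frame of tray between 0.04 and 0.048 m and angle between each of large_c, middle_c, small_c's own z axis and vertical below 0.05 rad and horizontal distance between middle_c and large_c below 0.015 m and z of middle_c in the frame of large_c between -0.011 and -0.003 m and horizontal distance between small_c and middle_c below 0.015 m and z of small_c in the frame of middle_c between -0.011 and -0.003 m and horizontal distance between cup_c and small_c below 0.015 m and z of cup_c in the frame of small_c between 0.008 and 0.016 m and angle between cup_c's own z axis and vertical below 0.08 rad and horizontal distance between cover_knob and large_c below 0.01 m and z of cover_knob in the frame of large_c between 0.059 and 0.067 m and angle between cover_knob's own z axis and vertical below 0.04 rad and linear speed of each of large, middle, small, cup, cover below 0.02 m/s); the robot touches nothing.
It fails at once if a bystander (vial carton, freezer box or tape) is shoved by more than 25 mm (distance of any of vials, freezer_box, tape from where it was at the start of the episode above 0.025 m).
It fails at once if a piece is pressed down hard into its place (over 40 N) (contact force between any of middle, cover and large above 40 N or contact force between small and middle above 40 N or contact force between cup and small above 40 N).
It fails at once if a piece is dropped: it falls free at over 0.6 m/s, as from more than about 20 mm ((linear speed of middle above 0.6 m/s and contact force between the fingers and middle below 0.1 N) or (linear speed of small above 0.6 m/s and contact force between the fingers and small below 0.1 N) or (linear speed of cup above 0.6 m/s and contact force between the fingers and cup below 0.1 N) or (linear speed of cover above 0.6 m/s and contact force between the fingers and cover below 0.1 N)).
It also fails if it takes over 125 s, if anything falls off the work surface, if the arm or the gripper's body presses on something with over 40 N, if the wrist force passes 120 N, or if a joint passes its speed limit or range.

### The arm

A 6-joint arm with a two-finger parallel gripper is mounted at the origin on the work surface. World frame = base frame: x ahead of the robot, y to its left, z up, the work surface at z = 0. Lengths are in mm, angles in rad, forces in N, time in s.
With the tool pointing down it reaches from about 275 to 750 mm from the base axis. Payload 10.2 kg.
Tool frame: the origin (TCP) lies at the very end of the fingers, on their centre line; the grasp point (between the pads) lies ctrl.grip_depth behind it (ctrl.grip_depth is the distance from the TCP to the grasp point, in mm); z points along the fingers, y is the direction in which the jaws open and shut (so a half turn about z gives the same grasp; the last joint's range is limited). The gripper opens to 85 mm and grips with 20 to 120 N. Pads are 22 mm wide; open, the fingers measure 114 mm over their backs; the gripper's body (76 mm by 85 mm) begins 54 mm behind the grasp point. The pads swing forward as they close: fully open they stand 13 mm farther back than shut.
Start: joints at [0.976, 0.313, 1.498, -0, 1.331, -0.223], TCP at [190.742, 489.131, 231.294] pointing down, gripper open.
Joint ranges: [-2.94, 2.94], [-0.97, 2.17], [0.19, 2.56], [-1.23, 4.37], [0.02, 3.11], [-2.88, 2.88]. Speed limits (rad/s): [2.39, 2.39, 3.01, 3.14, 3.14, 3.14].

### API

Orientations are given as a unit quaternion [w, x, y, z].
In Python, from rig import telemetry, eyes, ctrl, nets gives the robot as it stands. The module is installed in compiled form; this text tells all that it offers.
- The arm moves only by the tool drive_tool, never from a script. Its argument "series" is text: rows parted by semicolons, each of 7 numbers parted by spaces: the shift along the tool's x, y, z normalised to -1 to 1, where 1 is 0.12 m, then the turn, a rotation vector about the tool's x, y, z normalised to -1 to 1, where 1 is 0.5 rad, then the opening, from 0 (shut) to 1 (fully open). In form: tx ty tz wx wy wz hand; .... A call has 1 to 20 rows; each row is the pose to reach, as a shift and turn from the pose measured when the call began, along the tool's axes at that moment; what a row does not reach only later rows make up. A row lasts 1/10 s, in which the tool goes at most 50 mm and 8.59 degrees, less where a joint would pass 70% of its speed; a pose out of reach is approached as far as the arm can. A call with a number of a shift or a turn outside -1 to 1 is refused whole. A call with a gripper value outside its range is refused whole. The fingers move at their own pace and stop on an object; "newtons" is the grip in N (left out, the last holds). Time passes only in rows, so rows that repeat a pose let the fingers close. It gives the time, the measured TCP pose, the force and the opening at its end, in the units of the state.
- telemetry.sense(): the state, without advancing time (a new reading comes with each control period).
- eyes.capture(name): name is "scene" or "top"; returns a dict with "frame" (420x560x3 uint8, red, green, blue), "fx", "fy", "cx", "cy" (pixels), "view" (4x4, takes a point from world to camera coordinates). Camera axes: x right, y up, looking along -z (the intrinsics and any distortion apply to the point x, -y, -z); pixel columns grow to the right and rows downward; lengths in mm; the calibration is good to about 2 mm. A picture is of the moment at which its call begins. There is no depth.
- ctrl.finish_job(): hands the job in, once; it reports no verdict.
Trained networks look in a picture, given as the dict that the camera call returned (one of the last four; its "shot" number tells which), for a name from the list of things; names that differ only in an ending like _2 or _b are one class to them, and where a whole thing is asked for, a point or a joint stands for the part that bears it (a point fixed in the world has none). Each returns a list of dicts, best first, with "confidence" (0 to 1); they miss things now and then, are a little off and sometimes report something else, mostly with a low value. They report only what shows in the picture. A call takes as long as a camera call. They do not tell look-alikes from the thing itself.
- nets.spot_in(name, picture): "rect" ([left, top, right, bottom] in pixels, round what is visible of it).
The state is a dict: "time_s": time; "joints": joint angles; "dq": joint speeds; "tau": joint torques, N m; "eef_pos": TCP position; "ee_rot": TCP orientation; "force": force on the tool from outside, world axes, zero at the start; "wrist_torque": the same for the moment, N m; "grip_width": opening from 0.0 (shut) to 1.0 (fully open).
Only numpy, scipy, OpenCV 4.12 (cv2) and the standard library are available. Lean on these libraries where they do the work, as an engineer would, in place of code of your own. Each camera call takes 0.05 s, during which the arm holds its last target. There are 200 camera calls.

## Working session

There is one attempt and no reset: what is moved stays moved. The work goes in short steps, Python scripts to look and compute and a tool call to move; the robot and the scene stay as the last step left them, time stands still between calls to the robot, and variables do not carry over. Pictures are saved under pics/ and viewed, about 12 in all and at most 16, crops included, and the job is handed in when it is done.

Besides the shell and the picture viewer there is one more tool, called after ">>>" as name(argument=value, ...) on one line, values as JSON. drive_tool: Moves the arm, as the interface text tells. Scaled input: -1 to 1 covers 0.12 m each way for a shift and 0.5 rad each way for a turn. Its arguments: {"type":"object","properties":{"series":{"type":"string"},"newtons":{"type":"number"}},"required":["series"]}

```bash
mkdir -p pics; cat > h.py <<'E'
import numpy as np, cv2
from rig import telemetry, eyes, ctrl, nets
def save(p,n,crop=None,s=1):
    f=p["frame"]
    if crop: l,t,r,b=crop; f=f[t:b,l:r]
    f=cv2.resize(f,None,fx=s,fy=s,interpolation=cv2.INTER_CUBIC)
    cv2.imwrite("pics/"+n,cv2.cvtColor(f,cv2.COLOR_RGB2BGR))
def proj(p,P):
    P=np.atleast_2d(np.array(P,float)); c=(p["view"]@np.c_[P,np.ones(len(P))].T).T
    x,y,z=c[:,0],-c[:,1],-c[:,2]
    return np.c_[p["fx"]*x/z+p["cx"],p["fy"]*y/z+p["cy"]]
def back(p,uv,z):
    u,v=uv; d=np.array([(u-p["cx"])/p["fx"],-(v-p["cy"])/p["fy"],-1.])
    R=p["view"][:3,:3]; t=p["view"][:3,3]; o=-R.T@t; d=R.T@d
    return o+d*(z-o[2])/d[2]
E
python3 - <<'E'
from h import *
print(telemetry.sense(), ctrl.grip_depth)
for n in("scene","top"):
    p=eyes.capture(n); save(p,n+"1.png"); print(n,p.keys(),p["fx"],p["cx"],p["cy"],(-p["view"][:3,:3].T@p["view"][:3,3]).round(), p["view"].round(3).tolist())
    for k in ["tray","large_c","middle_c","small_c","cup_c","cover_knob","vials","freezer_box","tape"]:
        print(k,[(np.round(d["rect"]).tolist(),round(d["confidence"],2)) for d in nets.spot_in(k,p)][:5])
E
```

```text
{'time_s': 0.0, 'joints': array([ 9.75610892e-01,  3.13464949e-01,  1.49845297e+00,  9.56743852e-06,
        1.33099702e+00, -2.23410526e-01]), 'dq': array([ 0.00018508,  0.00119782,  0.00136314, -0.00026052, -0.00151205,
       -0.00138442]), 'tau': array([ 5.12390325e-04, -4.12248695e+01, -2.59743762e+01, -1.04051449e-05,
        4.02365360e-03, -6.70665955e-06]), 'eef_pos': array([190.58055833, 488.90670634, 230.72144918]), 'ee_rot': array([-2.67373901e-04,  1.84819852e-01,  9.82772194e-01, -6.04682848e-04]), 'force': array([ 0.02643605, -0.06929256, -0.14864853]), 'wrist_torque': array([-0.02752931,  0.02924944,  0.0280473 ]), 'grip_width': 0.9969389021586137} 18.700000000000003
scene dict_keys(['frame', 'fx', 'fy', 'cx', 'cy', 'view', 'shot']) 431.31808138423594 277.4445853056295 211.43390020377922 [1183.  209.  724.] [[-0.303, 0.953, -0.016, 171.377], [-0.665, -0.2, 0.72, 307.12], [0.682, 0.229, 0.694, -1357.591], [0.0, 0.0, 0.0, 1.0]]
tray [([360.0, 208.0, 500.0, 336.0], 0.76), ([199.0, 205.0, 263.0, 264.0], 0.56)]
large_c [([383.0, 211.0, 490.0, 306.0], 0.86), ([201.0, 203.0,
[... 519 characters left out ...]
'shot']) 393.9806816739614 276.12656412602445 205.2307768612555 [ 497.  -10. 1124.] [[0.008, -1.0, -0.008, -4.452], [0.999, 0.008, 0.033, -534.373], [-0.033, -0.009, 0.999, -1106.44], [0.0, 0.0, 0.0, 1.0]]
tray [([112.0, 146.0, 207.0, 249.0], 0.75)]
large_c [([116.0, 161.0, 197.0, 236.0], 0.69)]
middle_c [([282.0, 160.0, 336.0, 213.0], 0.96), ([230.0, 166.0, 256.0, 195.0], 0.15)]
small_c [([230.0, 167.0, 257.0, 197.0], 0.69)]
cup_c [([291.0, 238.0, 306.0, 251.0], 0.7), ([265.0, 234.0, 280.0, 242.0], 0.59)]
cover_knob [([360.0, 159.0, 432.0, 230.0], 0.71)]
vials [([255.0, 86.0, 309.0, 138.0], 0.63)]
freezer_box [([351.0, 275.0, 410.0, 333.0], 0.92)]
tape [([172.0, 276.0, 204.0, 309.0], 0.93)]
```

View pics/scene1.png

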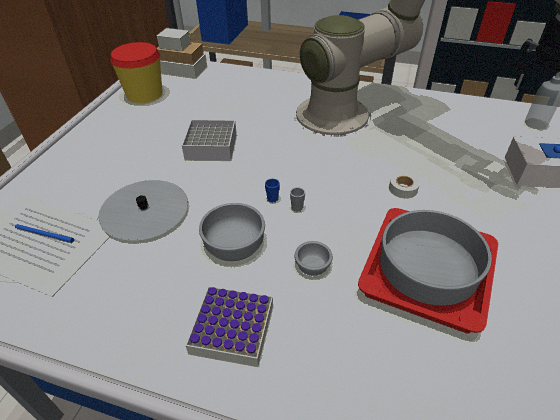

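View pics/top1.png

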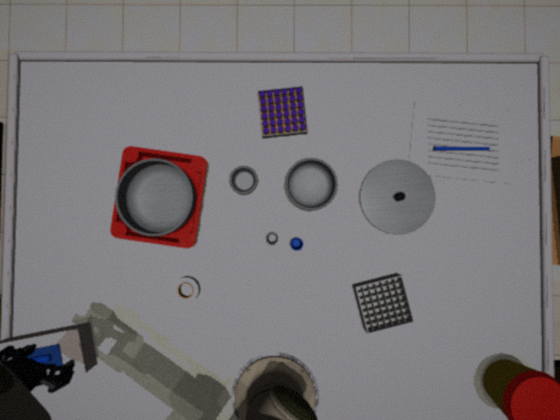

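Bare steel cup: scene (297,199), top (272,238). The blue look-alike is at scene (272,190), top (297,243). The steel one fits the description. Next I fit the rim circles in both views.

```bash
cat >> h.py <<'E'
A=np.linspace(0,2*np.pi,120,endpoint=False)
def circ(x,y,z,r): return np.c_[x+r*np.cos(A),y+r*np.sin(A),0*A+z]
def fit(p,xy,rings,span=25):
    """rings: (r,z); best x,y by mean edge strength on the projected circles"""
    g=cv2.GaussianBlur(p["frame"],(0,0),0.8).astype(np.float32)
    m=np.sqrt(sum(cv2.Sobel(g,cv2.CV_32F,a,b)**2 for a,b in((1,0),(0,1))).max(2)); m=np.minimum(m,120)
    def s(x,y):
        t=0
        for r,z in rings:
            q=proj(p,circ(x,y,z,r)).astype(np.float32)
            t+=cv2.remap(m,q[:,:1].copy(),q[:,1:].copy(),cv2.INTER_LINEAR).mean()
        return t/len(rings)
    c=np.array(xy,float)
    for step,n in((3,int(span/3)),(1,4),(.5,2)):
        best=max((s(c[0]+i*step,c[1]+j*step),i,j) for i in range(-n,n+1) for j in range(-n,n+1))
        c=c+np.array(best[1:])*step
    return c,best[0]
R={"large":[(104,80),(96,80)],"middle":[(72,58),(64,58)],"small":[(40,36),(32,36)],"cup":[(18,52),(15,52)],"cover":[(105,14),(105,10)]}
def rings(k,z0=0): return [(r,z+z0) for r,z in R[k]]
E
python3 - <<'E'
from h import *
T=eyes.capture("top");S=eyes.capture("scene")
g={"large":((156.5,198),4),"middle":((309.5,186),0),"small":((243,181),0),"cup":((271.5,238),0),"cover":((397,196),0)}
for k,(uv,z0) in g.items():
    c=back(T,uv,R[k][0][1]+z0)[:2]
    print(k,c.round(),*[fit(p,c,rings(k,z0)) for p in(T,S)])
for n,p in(("t",T),("s",S)):
    f=p["frame"].astype(int); m=((f[...,0]>90)&(f[...,0]>2*f[...,1])).astype(np.uint8)
    m[:, :100]=0; m[:,510:]=0; m[:140]=0
    q=cv2.minAreaRect(cv2.findNonZero(m)); print("tray",q, [back(p,b,30).round()[:2] for b in cv2.boxPoints(q)],back(p,q[0],33))
print([back(T,((a+c)/2,(b+d)/2),40).round() for a,b,c,d in((255,86,309,138),(351,275,410,333),(172,276,204,309))], back(T,(297,243),50))
save(S,"cups.png",(240,160,360,290),5)
E
```

```text
large [548. 316.] (array([551.4980033 , 322.77226889]), np.float32(103.08504)) (array([555.9980033 , 323.27226889]), np.float32(102.459305))
middle [586. -90.] (array([591.60501017, -93.44853624]), np.float32(104.2829)) (array([596.10501017, -92.94853624]), np.float32(103.48961))
small [600.  92.] (array([604.39495842,  95.0112749 ]), np.float32(100.95976)) (array([607.89495842,  92.0112749 ]), np.float32(103.37631))
cup [444.  11.] (array([444.87138764,  10.87855138]), np.float32(112.76364)) (array([447.87138764,  12.37855138]), np.float32(109.07277))
cover [ 563. -340.] (array([ 562.44462512, -342.89487339]), np.float32(67.57487)) (array([ 562.94462512, -340.89487339]), np.float32(98.4754))
tray ((158.46826171875, 196.71591186523438), (86.0451431274414, 92.59237670898438), 8.365885734558105) [array([444., 463.]), array([700., 431.]), array([666., 192.]), array([411., 226.])] [554.62262346 326.8460084   33.        ]
tray ((434.6054992675781, 266.51776123046875), (134.79872131347656, 97.03227233886719), 19.558250427246094) [array([666., 191.]), array([382., 217.]), array([449., 493.]), array([696., 423.])] [564.79203192 334.24005057  33.        ]
[array([792., -14.,  40.]), array([ 267., -287.,   40.]), array([292., 239.,  40.])] [430.82635703 -57.97998034  50.        ]
```

View pics/cups.png

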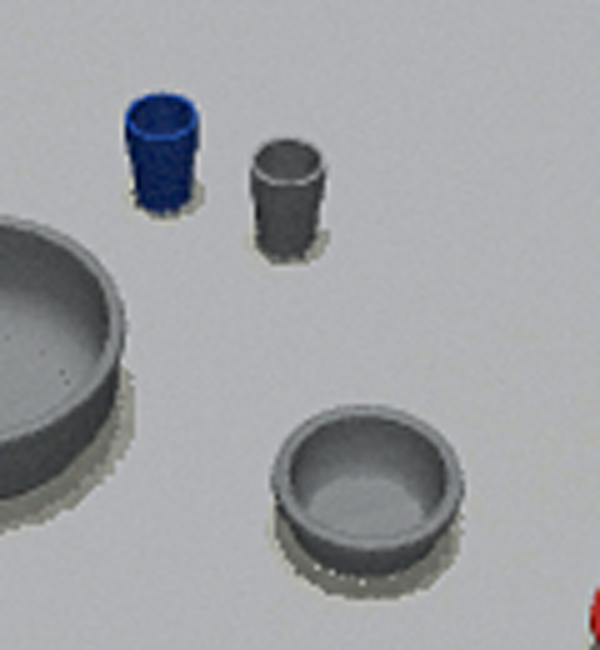

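Crop confirms it: the steel cup is right of the blue one. The views agree to about 4 mm, so I set out now and turn the tool so its y axis lies along world x.

>>> drive_tool(series="-0.4 -0.35 0 0 0 0.3 1; -0.83 -0.75 0 0 0 0.6 1; -0.83 -0.75 0 0 0 1 1; -0.83 -0.75 0 0 0 1 1; -0.83 -0.75 0 0 0 1 1; -0.83 -0.75 0 0 0 1 1", newtons=60)

```text
time_s: 1.7
eef_pos: [250.7, 369.3, 231.4]
ee_rot: [-0.0, 0.421, 0.907, 0.0]
force: [0.1, 1.1, 0.2]
grip_width: 0.998
```

>>> drive_tool(series="-0.4 -0.2 0 0 0 0.3 1; -0.86 -0.4 0 0 0 0.6 1; -0.86 -0.4 0 0 0 1 1; -0.86 -0.4 0 0 0 1 1; -0.86 -0.4 0 0 0 1 1; -0.86 -0.4 0 0 0 1 1")

```text
time_s: 2.3
eef_pos: [280.5, 260.0, 231.3]
ee_rot: [-0.0, 0.631, 0.776, 0.0]
force: [-0.2, -0.0, -0.5]
grip_width: 1.003
```

>>> drive_tool(series="-0.4 0.3 0 0 0 0.2 1; -0.9 0.67 0 0 0 0.4 1; -0.9 0.67 0 0 0 0.4 1; -0.9 0.67 0 0 0 0.4 1; -0.9 0.67 0 0 0 0.4 1")

```text
time_s: 2.8
eef_pos: [381.1, 170.9, 231.0]
ee_rot: [-0.0, 0.705, 0.709, -0.0]
force: [0.4, 0.2, 0.5]
grip_width: 1.004
```

>>> drive_tool(series="-0.4 0.25 0 0 0 0 0.4; -0.8 0.5 0 0 0 0 0.4; -1 0.6 0 0 0 0 0.4; -1 0.6 0 0 0 0 0.4")

```text
time_s: 3.2
eef_pos: [454.8, 49.5, 230.6]
ee_rot: [-0.0, 0.705, 0.709, -0.0]
force: [-0.2, 0.2, -0.4]
grip_width: 0.405
```

>>> drive_tool(series="-0.4 0.25 0 0 0 0 0.4; -0.8 0.5 0 0 0 0 0.4; -1 0.6 0 0 0 0 0.4; -1 0.6 0 0 0 0 0.4")

```text
time_s: 3.6
eef_pos: [528.6, -71.8, 229.9]
ee_rot: [-0.0, 0.706, 0.709, -0.001]
force: [-0.4, 0.7, -0.7]
grip_width: 0.396
```

>>> drive_tool(series="-0.2 0 0.3 0 0 0 0.4; -0.2 0 0.6 0 0 0 0.4; -0.2 0 0.9 0 0 0 0.4; -0.2 0 1 0 0 0 0.4; -0.2 0 1 0 0 0 0.4")

```text
time_s: 4.1
eef_pos: [528.0, -94.0, 109.2]
ee_rot: [-0.002, 0.705, 0.709, -0.001]
force: [-0.3, -0.3, 0.9]
grip_width: 0.402
```

```bash
python3 - <<'E'
from h import *
s=telemetry.sense(); print(s["eef_pos"],s["ee_rot"],s["grip_width"])
S=eyes.capture("scene"); save(S,"a.png",(180,130,340,280),4)
print(proj(S,s["eef_pos"]))
E
```

```text
[527.95611475 -94.04776659 109.22934881] [-0.00162527  0.70488455  0.7093193  -0.00112628] 0.40244538058772356
[[240.80561256 187.01256579]]
```

View pics/a.png

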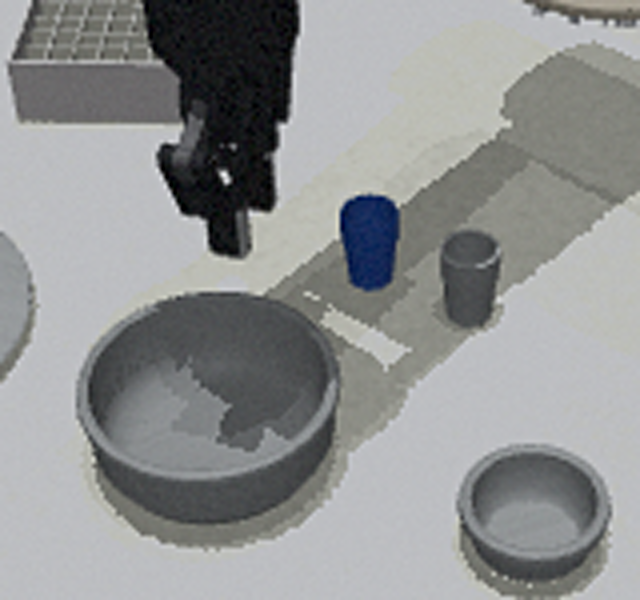

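>>> drive_tool(series="0 -0.02 0.15 0 0 0 0.4; 0.01 -0.02 0.3 0 0 0 0.4; 0.01 -0.02 0.42 0 0 0 0.4; 0.01 -0.02 0.5 0 0 0 0.4; 0.01 -0.02 0.52 0 0 0 0.4; 0.01 -0.02 0.52 0 0 0 0.4")

```text
time_s: 4.75
eef_pos: [526.9, -93.6, 49.3]
ee_rot: [0.0, 0.705, 0.709, -0.0]
force: [-0.5, -0.2, 0.1]
grip_width: 0.401
```

>>> drive_tool(series="0 0 0 0 0 0 0.2; 0 0 0 0 0 0 0.1; 0 0 0 0 0 0 0; 0 0 0 0 0 0 0; 0 0 0 0 0 0 0; 0 0 0 0 0 0 0; 0 0 0 0 0 0 0", newtons=50)

```text
time_s: 5.45
eef_pos: [527.3, -93.6, 50.1]
ee_rot: [0.001, 0.705, 0.709, -0.0]
force: [-0.6, 1.5, 6.7]
grip_width: 0.078
```

>>> drive_tool(series="0 0 -0.05 0 0 0 0; 0 0 -0.15 0 0 0 0; 0 0 -0.3 0 0 0 0; 0 0 -0.5 0 0 0 0; 0 0 -0.7 0 0 0 0; 0 0 -0.85 0 0 0 0; 0 0 -0.85 0 0 0 0; 0 0 -0.85 0 0 0 0; 0 0 -0.85 0 0 0 0")

```text
time_s: 6.35
eef_pos: [526.6, -93.2, 151.1]
ee_rot: [0.0, 0.705, 0.709, -0.0]
force: [0.3, 0.5, -1.7]
grip_width: 0.079
```

```bash
python3 - <<'E'
from h import *
s=telemetry.sense(); print(s["eef_pos"],s["ee_rot"],s["grip_width"],s["force"],s["wrist_torque"])
S=eyes.capture("scene"); save(S,"b.png",(160,80,340,280),3)
T=eyes.capture("top")
c=s["eef_pos"]; z0=c[2]+12-58
for p in(T,S): print(fit(p,(c[0]+68,c[1]),rings("middle",z0),15))
E
```

```text
[526.55873984 -93.23597767 151.06985324] [ 5.09100069e-06  7.04896805e-01  7.09309753e-01 -4.09799115e-04] 0.0786024537804165 [ 0.28629848  0.54030141 -1.66410028] [ 0.01827423  0.15563408 -0.02266781]
(array([593.55873984, -93.73597767]), np.float32(83.03557))
(array([603.55873984, -90.73597767]), np.float32(93.66577))
```

View pics/b.png

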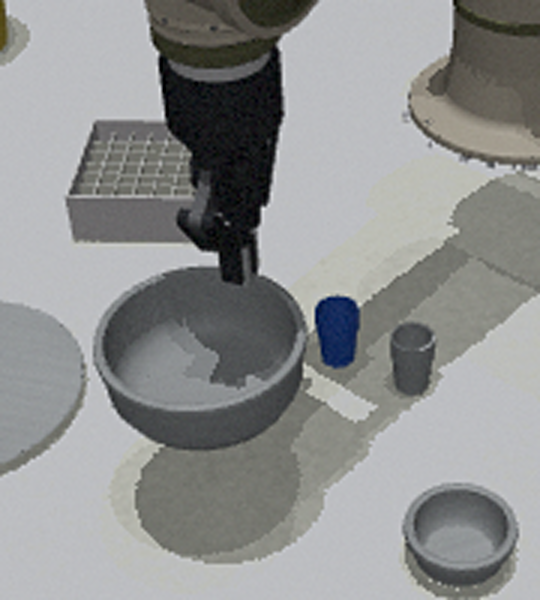

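>>> drive_tool(series="0.1 0 -0.1 0 0 0 0; 0.3 -0.02 -0.17 0 0 0 0; 0.5 -0.05 -0.17 0 0 0 0; 0.7 -0.07 -0.17 0 0 0 0; 0.9 -0.08 -0.17 0 0 0 0; 1 -0.08 -0.17 0 0 0 0")

```text
time_s: 7.05
eef_pos: [516.0, 28.9, 172.0]
ee_rot: [-0.0, 0.704, 0.71, -0.0]
force: [0.1, -1.0, -2.8]
grip_width: 0.079
```

>>> drive_tool(series="0.2 0 0 0 0 0 0; 0.4 -0.04 0 0 0 0 0; 0.6 -0.06 0 0 0 0 0; 0.8 -0.08 0 0 0 0 0; 1 -0.08 0 0 0 0 0")

```text
time_s: 7.55
eef_pos: [505.2, 149.9, 172.4]
ee_rot: [0.0, 0.704, 0.71, -0.0]
force: [0.6, -0.3, -2.1]
grip_width: 0.076
```

>>> drive_tool(series="0.2 0 0 0 0 0 0; 0.4 -0.04 0 0 0 0 0; 0.6 -0.06 0 0 0 0 0; 0.8 -0.08 0 0 0 0 0; 0.95 -0.08 0 0 0 0 0; 1 -0.08 0 0 0 0 0; 1 -0.08 0 0 0 0 0")

```text
time_s: 8.25
eef_pos: [494.6, 270.2, 172.3]
ee_rot: [0.0, 0.704, 0.71, -0.0]
force: [-0.1, 0.2, -1.5]
grip_width: 0.077
```

>>> drive_tool(series="0.2 -0.02 0 0 0 0 0; 0.35 -0.03 0 0 0 0 0; 0.44 -0.03 0.2 0 0 0 0; 0.44 -0.03 0.35 0 0 0 0; 0.44 -0.03 0.4 0 0 0 0; 0.44 -0.03 0.4 0 0 0 0")

```text
time_s: 8.85
eef_pos: [490.5, 322.0, 123.9]
ee_rot: [-0.0, 0.704, 0.71, -0.001]
force: [0.3, 0.0, -1.8]
grip_width: 0.077
```

```bash
python3 - <<'E'
from h import *
s=telemetry.sense(); print(s["eef_pos"],s["grip_width"],s["force"],s["wrist_torque"])
S=eyes.capture("scene"); save(S,"c.png",(340,100,520,300),3)
T=eyes.capture("top")
c=s["eef_pos"]; z0=c[2]-50
for p in(T,S): print(fit(p,(c[0]+68,c[1]),rings("middle",z0),15), fit(p,(553.7,323),[(104,84)],15))
E
```

```text
[490.54754306 322.02274097 123.93983081] 0.07664699838304781 [ 0.26775886  0.0384985  -1.84624292] [ 0.01705662  0.06506394 -0.00891896]
(array([578.54754306, 331.52274097]), np.float32(68.22597)) (array([551.7, 324.5]), np.float32(94.91588))
(array([564.04754306, 318.02274097]), np.float32(87.87004)) (array([555.2, 323.5]), np.float32(105.0358))
```

View pics/c.png

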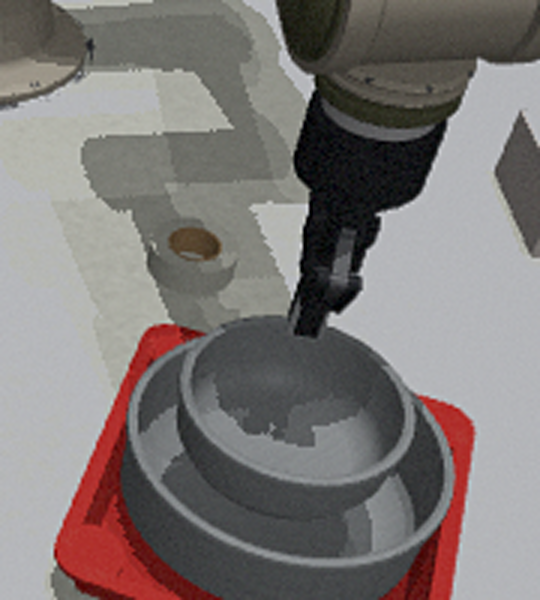

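>>> drive_tool(series="0 0 0.1 0 0 0 0; 0 0 0.2 0 0 0 0; 0 0 0.3 0 0 0 0; 0 0 0.4 0 0 0 0; 0 0 0.46 0 0 0 0; 0 0 0.5 0 0 0 0; 0 0 0.5 0 0 0 0")

```text
time_s: 9.65
eef_pos: [491.0, 322.4, 64.7]
ee_rot: [0.0, 0.704, 0.71, -0.0]
force: [0.3, -0.6, -1.5]
grip_width: 0.077
```

```bash
python3 - <<'E'
from h import *
s=telemetry.sense(); print(s["eef_pos"],s["grip_width"],s["force"],s["wrist_torque"])
S=eyes.capture("scene"); T=eyes.capture("top"); save(S,"d.png",(350,170,510,320),4)
c=s["eef_pos"]; z0=c[2]-50
for p in(T,S): print(fit(p,(c[0]+68,c[1]),rings("middle",z0),15), fit(p,(553.7,323),[(104,84)],15))
E
```

```text
[491.01657681 322.42667812  64.69953306] 0.07707887493766784 [ 0.30997275 -0.58504334 -1.47416979] [0.04853906 0.04916555 0.01158799]
(array([549.51657681, 316.42667812]), np.float32(63.774742)) (array([551.7, 324. ]), np.float32(95.57577))
(array([565.01657681, 318.42667812]), np.float32(71.35539)) (array([555.7, 323.5]), np.float32(114.48131))
```

View pics/d.png

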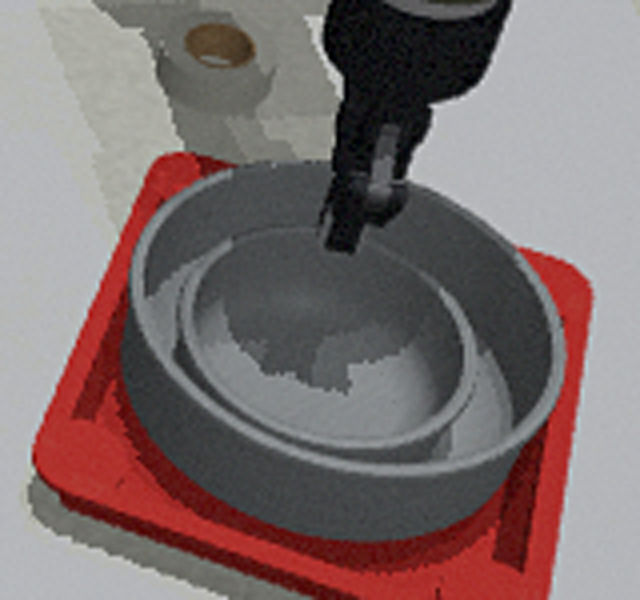

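>>> drive_tool(series="0.02 -0.02 0 0 0 0 0; 0.035 -0.035 0 0 0 0 0; 0.035 -0.035 0.02 0 0 0 0; 0.035 -0.035 0.04 0 0 0 0; 0.035 -0.035 0.05 0 0 0 0; 0.035 -0.035 0.05 0 0 0 0")

```text
time_s: 10.35
eef_pos: [487.2, 326.7, 59.4]
ee_rot: [0.0, 0.704, 0.71, 0.001]
force: [-0.1, 0.1, -1.3]
grip_width: 0.082
```

Not touching yet; lower a little more.

>>> drive_tool(series="0 0 0.01 0 0 0 0; 0 0 0.015 0 0 0 0; 0 0 0.015 0 0 0 0; 0 0 0.015 0 0 0 0")

```text
time_s: 10.75
eef_pos: [487.4, 326.8, 58.4]
ee_rot: [0.001, 0.704, 0.71, 0.001]
force: [-2.8, -1.2, 4.8]
grip_width: 0.073
```

>>> drive_tool(series="0 0 0 0 0 0 0.12; 0 0 0 0 0 0 0.17; 0 0 0 0 0 0 0.19; 0 0 0 0 0 0 0.19; 0 0 0 0 0 0 0.19")

```text
time_s: 11.25
eef_pos: [487.4, 326.8, 58.3]
ee_rot: [0.001, 0.704, 0.71, 0.001]
force: [-0.2, -0.2, 0.7]
grip_width: 0.188
```

>>> drive_tool(series="0 0 -0.1 0 0 0 0.19; 0 0 -0.2 0 0 0 0.19; 0 0 -0.4 0 0 0 0.19; 0 0 -0.7 0 0 0 0.19; 0 0 -1 0 0 0 0.19; 0 0 -1 0 0 0 0.4")

```text
time_s: 11.85
eef_pos: [489.1, 327.6, 184.7]
ee_rot: [0.003, 0.704, 0.71, 0.006]
force: [0.1, 0.0, -0.5]
grip_width: 0.348
```

```bash
python3 - <<'E'
from h import *
s=telemetry.sense(); print(s["eef_pos"],s["grip_width"],s["force"],s["wrist_torque"])
S=eyes.capture("scene"); T=eyes.capture("top"); save(S,"e.png",(350,170,510,320),4)
for p in(T,S): print(fit(p,(554,323),rings("middle",8),15), fit(p,(553.7,323),[(104,84)],15),fit(p,(606,93.5),rings("small"),15))
E
```

```text
[489.05757014 327.63554597 184.68874049] 0.3484940860040987 [ 0.10349297  0.00531993 -0.5401642 ] [-0.03036999 -0.03288254 -0.03722521]
(array([571.5, 320.5]), np.float32(63.782684)) (array([551.7, 324. ]), np.float32(97.19564)) (array([604.5,  95. ]), np.float32(102.74252))
(array([559., 323.]), np.float32(71.654045)) (array([556.2, 323.5]), np.float32(117.55895)) (array([607.5,  92. ]), np.float32(103.58844))
```

View pics/e.png

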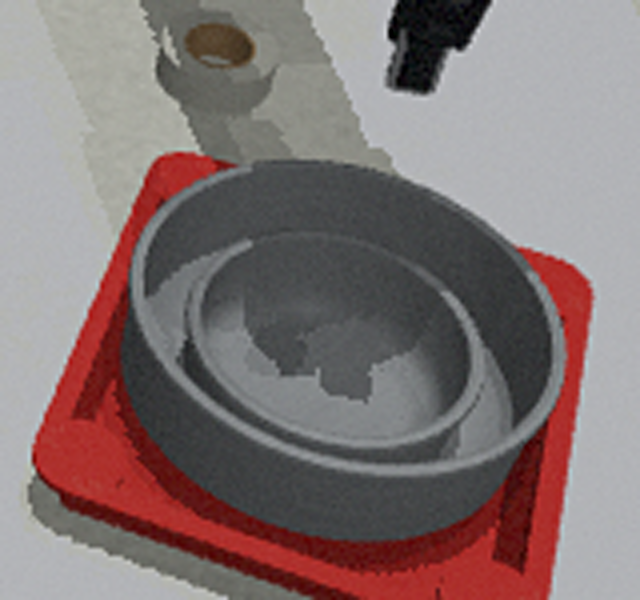

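Middle bowl stands within about 3 mm of the large bowl's centre. Now the small bowl.

>>> drive_tool(series="-0.4 0.15 0 0 0 0 0.3; -0.8 0.3 0 0 0 0 0.3; -1 0.35 0 0 0 0 0.3; -1 0.35 0 0 0 0 0.3")

```text
time_s: 12.35
eef_pos: [530.8, 204.1, 178.6]
ee_rot: [0.001, 0.706, 0.709, 0.001]
force: [-0.3, 0.5, -0.6]
grip_width: 0.302
```

>>> drive_tool(series="-0.4 0.15 0 0 0 0 0.3; -0.8 0.3 0.3 0 0 0 0.3; -0.95 0.33 0.6 0 0 0 0.3; -0.95 0.33 0.7 0 0 0 0.3; -0.95 0.33 0.7 0 0 0 0.3")

```text
time_s: 12.85
eef_pos: [569.3, 90.2, 91.5]
ee_rot: [-0.002, 0.706, 0.708, -0.001]
force: [-0.1, 0.3, 0.1]
grip_width: 0.3
```

>>> drive_tool(series="0.03 0.01 0.1 0 0 0 0.3; 0.03 0.01 0.25 0 0 0 0.3; 0.03 0.01 0.4 0 0 0 0.3; 0.03 0.01 0.5 0 0 0 0.3; 0.03 0.01 0.54 0 0 0 0.3; 0.03 0.01 0.54 0 0 0 0.3")

```text
time_s: 13.45
eef_pos: [570.1, 94.4, 26.6]
ee_rot: [-0.002, 0.706, 0.708, -0.001]
force: [-0.4, -0.2, -0.2]
grip_width: 0.3
```

>>> drive_tool(series="0 0 0 0 0 0 0.15; 0 0 0 0 0 0 0.05; 0 0 0 0 0 0 0; 0 0 0 0 0 0 0; 0 0 0 0 0 0 0; 0 0 0 0 0 0 0", newtons=40)

```text
time_s: 14.05
eef_pos: [570.5, 94.5, 27.3]
ee_rot: [-0.002, 0.706, 0.708, -0.001]
force: [-1.3, 1.4, 5.2]
grip_width: 0.089
```

>>> drive_tool(series="0 0 -0.05 0 0 0 0; 0 0 -0.15 0 0 0 0; 0 0 -0.3 0 0 0 0; 0 0 -0.5 0 0 0 0; 0 0 -0.7 0 0 0 0; 0 0 -0.9 0 0 0 0; 0 0 -1 0 0 0 0; 0 0 -1 0 0 0 0")

```text
time_s: 14.85
eef_pos: [571.5, 94.3, 149.0]
ee_rot: [-0.0, 0.706, 0.708, 0.0]
force: [-0.3, -0.5, -2.1]
grip_width: 0.093
```

```bash
python3 - <<'E'
from h import *
s=telemetry.sense(); print(s["eef_pos"],s["grip_width"],s["force"],s["wrist_torque"])
S=eyes.capture("scene"); T=eyes.capture("top"); save(S,"f.png",(240,130,380,270),4)
c=s["eef_pos"]
for p in(T,S): print(fit(p,(c[0]+36,c[1]),rings("small",c[2]-28),12))
E
```

```text
[571.53938605  94.34832269 149.01958598] 0.09298129546336825 [-0.26478362 -0.54326281 -2.05091808] [-0.02496964  0.01002036  0.00184858]
(array([623.53938605,  80.84832269]), np.float32(59.508335))
(array([609.53938605,  93.34832269]), np.float32(88.62407))
```

View pics/f.png

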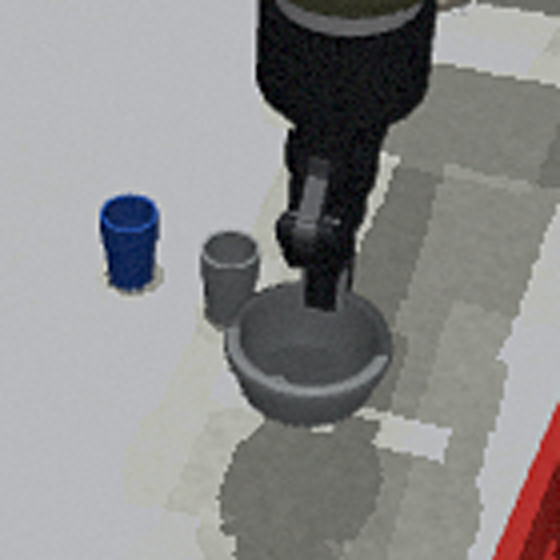

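>>> drive_tool(series="0.1 0 0 0 0 0 0; 0.3 -0.05 0 0 0 0 0; 0.5 -0.1 0 0 0 0 0; 0.7 -0.15 0 0 0 0 0; 0.96 -0.21 0 0 0 0 0")

```text
time_s: 15.45
eef_pos: [544.1, 210.7, 145.5]
ee_rot: [-0.003, 0.706, 0.708, -0.002]
force: [0.4, -0.0, -0.3]
grip_width: 0.091
```

>>> drive_tool(series="0.2 -0.05 0 0 0 0 0; 0.4 -0.1 0 0 0 0 0; 0.6 -0.15 0 0 0 0 0; 0.8 -0.2 0 0 0 0 0; 0.9 -0.21 0 0 0 0 0; 0.93 -0.21 0 0 0 0 0; 0.93 -0.21 0 0 0 0 0")

```text
time_s: 16.15
eef_pos: [518.5, 322.1, 145.2]
ee_rot: [-0.003, 0.706, 0.708, -0.003]
force: [-0.5, -0.3, -1.3]
grip_width: 0.092
```

>>> drive_tool(series="0.015 0.02 0.1 0 0 0 0; 0.015 0.02 0.25 0 0 0 0; 0.015 0.02 0.4 0 0 0 0; 0.015 0.02 0.55 0 0 0 0; 0.015 0.02 0.65 0 0 0 0; 0.015 0.02 0.75 0 0 0 0; 0.015 0.02 0.81 0 0 0 0; 0.015 0.02 0.83 0 0 0 0; 0.015 0.02 0.83 0 0 0 0")

```text
time_s: 17.05
eef_pos: [520.3, 323.9, 45.7]
ee_rot: [-0.003, 0.706, 0.708, -0.003]
force: [-0.1, 0.5, -0.6]
grip_width: 0.092
```

```bash
python3 - <<'E'
from h import *
s=telemetry.sense(); print(s["eef_pos"],s["grip_width"],s["force"],s["wrist_torque"])
S=eyes.capture("scene"); save(S,"g.png",(350,170,510,320),4)
c=s["eef_pos"]
print(fit(S,(c[0]+36,c[1]),rings("small",c[2]-27.5),12),fit(S,(554,323),rings("middle",8),15))
E
```

```text
[520.30886563 323.94744177  45.68956492] 0.09231514219931126 [-0.05409869  0.54374605 -0.56698569] [ 0.00873171 -0.00769631 -0.03276511]
(array([559.30886563, 322.44744177]), np.float32(71.894646)) (array([558.5, 323. ]), np.float32(85.20891))
```

View pics/g.png

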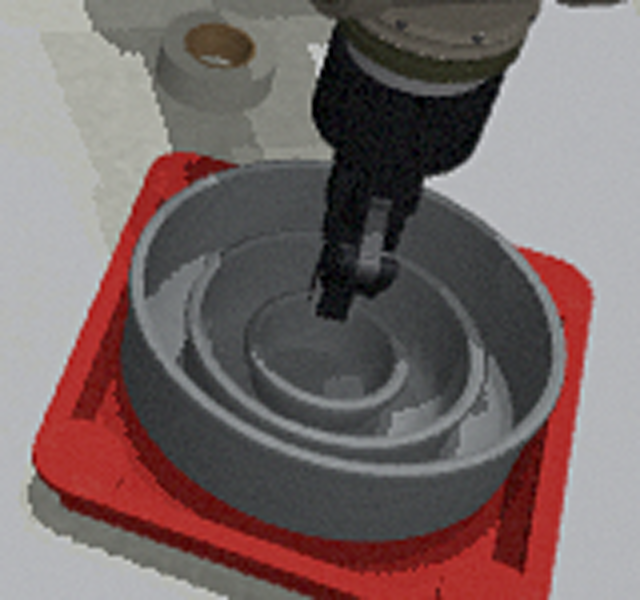

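Small bowl is centred in the middle one, about 6 mm above its seat. Lower it and release.

>>> drive_tool(series="0 0 0.02 0 0 0 0; 0 0 0.035 0 0 0 0; 0 0 0.045 0 0 0 0; 0 0 0.05 0 0 0 0; 0 0 0.05 0 0 0 0")

```text
time_s: 17.6
eef_pos: [520.4, 324.1, 40.0]
ee_rot: [-0.003, 0.706, 0.708, -0.002]
force: [-0.2, -0.3, -1.4]
grip_width: 0.089
```

>>> drive_tool(series="0 0 0.01 0 0 0 0; 0 0 0.015 0 0 0 0; 0 0 0.015 0 0 0 0; 0 0 0.015 0 0 0 0")

```text
time_s: 18.0
eef_pos: [520.4, 324.1, 39.3]
ee_rot: [-0.002, 0.706, 0.708, -0.002]
force: [-4.0, -0.9, 8.5]
grip_width: 0.088
```

>>> drive_tool(series="0 0 0 0 0 0 0.12; 0 0 0 0 0 0 0.17; 0 0 0 0 0 0 0.19; 0 0 0 0 0 0 0.19; 0 0 0 0 0 0 0.19")

```text
time_s: 18.5
eef_pos: [520.4, 324.1, 39.2]
ee_rot: [-0.002, 0.706, 0.708, -0.002]
force: [-0.4, 0.3, 0.9]
grip_width: 0.194
```

>>> drive_tool(series="0 0 -0.1 0 0 0 0.19; 0 0 -0.2 0 0 0 0.19; 0 0 -0.4 0 0 0 0.19; 0 0 -0.7 0 0 0 0.19; 0 0 -1 0 0 0 0.19; 0 0 -1 0 0 0 0.4")

```text
time_s: 19.1
eef_pos: [523.3, 324.9, 165.8]
ee_rot: [-0.0, 0.706, 0.708, 0.003]
force: [-0.3, 0.4, 0.8]
grip_width: 0.345
```

```bash
python3 - <<'E'
from h import *
s=telemetry.sense(); print(s["eef_pos"],s["grip_width"],s["force"])
S=eyes.capture("scene"); T=eyes.capture("top")
for p in(T,S): print(fit(p,(557,323),rings("small",12),12),fit(p,(554,323),rings("middle",8),15),fit(p,(554,323),[(104,84)],15),fit(p,(446,11.6),rings("cup"),12),fit(p,(562,-341),rings("cover"),12))
E
```

```text
[523.29570778 324.92744531 165.84313611] 0.3453131335797605 [-0.30474575  0.35324573  0.81440864]
(array([569.5, 336. ]), np.float32(61.141212)) (array([545.5, 306. ]), np.float32(56.797943)) (array([552.5, 323. ]), np.float32(99.9409)) (array([445. ,  11.1]), np.float32(114.06555)) (array([ 562., -343.]), np.float32(70.82735))
(array([559.5, 322.5]), np.float32(66.31842)) (array([558.5, 323. ]), np.float32(81.10106)) (array([556. , 323.5]), np.float32(114.947235)) (array([448. ,  12.1]), np.float32(109.20341)) (array([ 562.5, -341. ]), np.float32(98.83247))
```

>>> drive_tool(series="-0.4 -0.1 0 0 0 0 0.7; -0.8 -0.2 0 0 0 0 0.7; -1 -0.25 0 0 0 0 0.7; -1 -0.25 0 0 0 0 0.7")

```text
time_s: 19.6
eef_pos: [490.9, 201.6, 159.8]
ee_rot: [-0.003, 0.707, 0.707, -0.002]
force: [0.8, 0.9, 0.1]
grip_width: 0.698
```

>>> drive_tool(series="-0.4 -0.1 0 0 0 0 0.7; -0.8 -0.2 0 0 0 0 0.7; -1 -0.25 0 0 0 0 0.7; -1 -0.25 0 0 0 0 0.7")

```text
time_s: 20.0
eef_pos: [460.4, 79.8, 159.6]
ee_rot: [-0.003, 0.708, 0.706, -0.003]
force: [0.3, -0.1, 0.4]
grip_width: 0.698
```

>>> drive_tool(series="-0.3 -0.1 0 0 0 0 0.7; -0.6 -0.14 0.2 0 0 0 0.7; -0.6 -0.14 0.5 0 0 0 0.7; -0.6 -0.14 0.6 0 0 0 0.7; -0.6 -0.14 0.6 0 0 0 0.7")

```text
time_s: 20.5
eef_pos: [442.1, 8.9, 85.9]
ee_rot: [-0.005, 0.708, 0.706, -0.004]
force: [0.4, -0.4, 0.9]
grip_width: 0.701
```

>>> drive_tool(series="0.02 0.04 0 -0.025 0 0 0.7; 0.02 0.04 0.1 -0.025 0 0 0.7; 0.02 0.04 0.25 -0.025 0 0 0.7; 0.02 0.04 0.37 -0.025 0 0 0.7; 0.02 0.04 0.415 -0.025 0 0 0.7; 0.02 0.04 0.415 -0.025 0 0 0.7")

```text
time_s: 21.1
eef_pos: [446.6, 11.8, 36.2]
ee_rot: [-0.0, 0.708, 0.707, 0.001]
force: [0.2, 0.6, 1.5]
grip_width: 0.7
```

>>> drive_tool(series="0 0 0 0 0 0 0.55; 0 0 0 0 0 0 0.45; 0 0 0 0 0 0 0.35; 0 0 0 0 0 0 0.3; 0 0 0 0 0 0 0.3; 0 0 0 0 0 0 0.3", newtons=30)

```text
time_s: 21.7
eef_pos: [447.1, 11.7, 37.0]
ee_rot: [0.0, 0.708, 0.707, 0.001]
force: [-0.3, 0.5, 6.0]
grip_width: 0.409
```

>>> drive_tool(series="0 0 -0.05 0 0 0 0.3; 0 0 -0.15 0 0 0 0.3; 0 0 -0.3 0 0 0 0.3; 0 0 -0.5 0 0 0 0.3; 0 0 -0.7 0 0 0 0.3; 0 0 -0.9 0 0 0 0.3; 0 0 -1 0 0 0 0.3; 0 0 -1 0 0 0 0.3")

```text
time_s: 22.5
eef_pos: [447.7, 11.4, 158.9]
ee_rot: [0.002, 0.708, 0.707, 0.002]
force: [-0.6, -0.5, -1.1]
grip_width: 0.406
```

```bash
python3 - <<'E'
from h import *
s=telemetry.sense(); print(s["eef_pos"],s["ee_rot"],s["grip_width"],s["force"],s["wrist_torque"])
S=eyes.capture("scene"); save(S,"h.png",(230,90,370,230),4)
c=s["eef_pos"]
print(fit(S,(c[0],c[1]),rings("cup",c[2]-36),12))
E
```

```text
[447.70985117  11.36714783 158.93719719] [0.0018794  0.70762822 0.70657919 0.00214641] 0.4059069814098496 [-0.62103341 -0.49280031 -1.1183796 ] [-0.01970352 -0.02261479  0.03194005]
(array([464.70985117,  15.86714783]), np.float32(77.99251))
```

View pics/h.png

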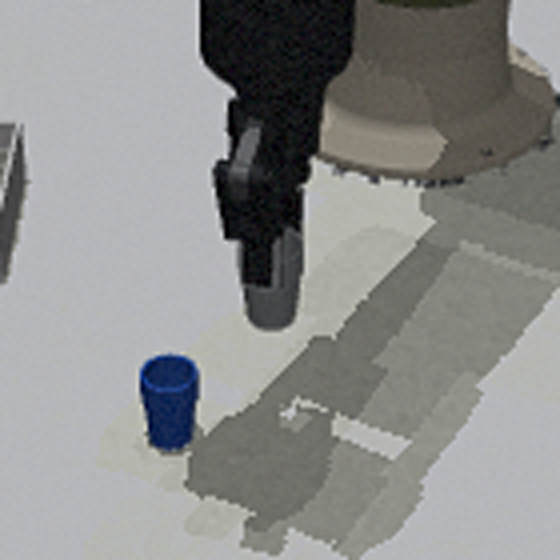

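>>> drive_tool(series="0.1 0.03 0 0 0 0 0.3; 0.3 0.1 0 0 0 0 0.3; 0.5 0.2 0 0 0 0 0.3; 0.7 0.26 0 0 0 0 0.3; 0.87 0.31 0 0 0 0 0.3")

```text
time_s: 23.05
eef_pos: [484.4, 117.9, 156.8]
ee_rot: [0.0, 0.707, 0.707, 0.001]
force: [0.1, -0.2, -0.3]
grip_width: 0.41
```

>>> drive_tool(series="0.2 0.06 0 0 0 0 0.3; 0.4 0.14 0 0 0 0 0.3; 0.6 0.2 0 0 0 0 0.3; 0.8 0.27 0 0 0 0 0.3; 0.9 0.31 0 0 0 0 0.3")

```text
time_s: 23.55
eef_pos: [521.3, 228.1, 155.9]
ee_rot: [-0.0, 0.707, 0.707, 0.0]
force: [-0.4, 0.5, -1.0]
grip_width: 0.407
```

>>> drive_tool(series="0.2 0.06 0 0 0 0 0.3; 0.4 0.14 0 0 0 0 0.3; 0.6 0.2 0 0 0 0 0.3; 0.73 0.27 0 0 0 0 0.3; 0.8 0.31 0 0 0 0 0.3; 0.8 0.31 0 0 0 0 0.3")

```text
time_s: 24.15
eef_pos: [558.3, 325.0, 154.8]
ee_rot: [-0.001, 0.707, 0.708, -0.0]
force: [-0.1, -0.8, -0.3]
grip_width: 0.405
```

>>> drive_tool(series="-0.02 -0.01 0.1 0 0 0 0.3; -0.02 -0.01 0.25 0 0 0 0.3; -0.02 -0.01 0.4 0 0 0 0.3; -0.02 -0.01 0.55 0 0 0 0.3; -0.02 -0.01 0.67 0 0 0 0.3; -0.02 -0.01 0.76 0 0 0 0.3; -0.02 -0.01 0.79 0 0 0 0.3; -0.02 -0.01 0.79 0 0 0 0.3")

```text
time_s: 24.95
eef_pos: [556.8, 322.5, 59.7]
ee_rot: [-0.001, 0.707, 0.708, -0.0]
force: [0.5, 0.1, -0.7]
grip_width: 0.408
```

```bash
python3 - <<'E'
from h import *
s=telemetry.sense(); print(s["eef_pos"],s["ee_rot"],s["grip_width"],s["force"],s["wrist_torque"])
S=eyes.capture("scene"); save(S,"i.png",(370,180,490,300),5)
E
```

```text
[556.84571406 322.51864318  59.74992891] [-7.85465599e-04  7.06593254e-01  7.07619387e-01 -4.00123284e-04] 0.4077375202795633 [ 0.48647889  0.14732218 -0.700887  ] [ 0.06694728 -0.0295656   0.02643202]
```

View pics/i.png

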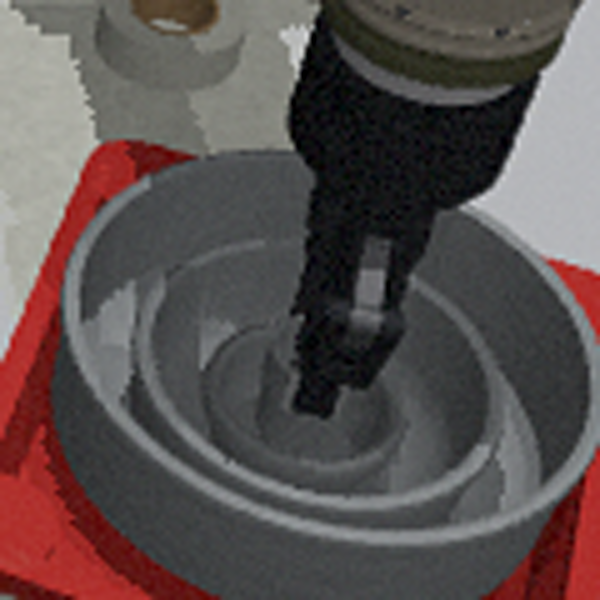

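Cup is inside the small bowl's mouth and upright. Lower it, feel for contact and release with a limited opening.

>>> drive_tool(series="0 0 0.02 0 0 0 0.3; 0 0 0.035 0 0 0 0.3; 0 0 0.045 0 0 0 0.3; 0 0 0.053 0 0 0 0.3; 0 0 0.053 0 0 0 0.3")

```text
time_s: 25.5
eef_pos: [557.1, 322.7, 53.9]
ee_rot: [-0.001, 0.707, 0.708, -0.0]
force: [0.5, -0.2, 0.0]
grip_width: 0.406
```

>>> drive_tool(series="0 0 0.01 0 0 0 0.3; 0 0 0.012 0 0 0 0.3; 0 0 0.012 0 0 0 0.3")

```text
time_s: 25.8
eef_pos: [557.3, 322.8, 53.1]
ee_rot: [-0.0, 0.707, 0.708, 0.0]
force: [-0.9, -0.4, 5.7]
grip_width: 0.408
```

>>> drive_tool(series="0 0 0 0 0 0 0.45; 0 0 0 0 0 0 0.5; 0 0 0 0 0 0 0.55; 0 0 0 0 0 0 0.58; 0 0 0 0 0 0 0.58")

```text
time_s: 26.3
eef_pos: [557.3, 322.8, 53.0]
ee_rot: [-0.0, 0.707, 0.708, 0.0]
force: [0.5, -0.1, 0.2]
grip_width: 0.578
```

>>> drive_tool(series="0 0 -0.1 0 0 0 0.58; 0 0 -0.2 0 0 0 0.58; 0 0 -0.4 0 0 0 0.58; 0 0 -0.7 0 0 0 0.58; 0 0 -1 0 0 0 0.58; 0 0 -1 0 0 0 0.58")

```text
time_s: 26.9
eef_pos: [559.3, 323.5, 180.0]
ee_rot: [0.002, 0.706, 0.708, 0.005]
force: [0.3, -0.0, 0.1]
grip_width: 0.584
```

```bash
python3 - <<'E'
from h import *
s=telemetry.sense(); print(s["eef_pos"],s["ee_rot"],s["grip_width"],s["force"])
S=eyes.capture("scene"); T=eyes.capture("top"); save(S,"j.png",(370,180,490,300),5)
for p in(T,S): print(fit(p,(557,323),rings("cup",16),10),fit(p,(557,323),rings("small",12),12),fit(p,(554,323),rings("middle",8),15),fit(p,(554,323),[(104,84)],15))
for p in (T,S):
  for k,n in(("cover_knob",0),): print([(d["rect"],d["confidence"]) for d in nets.spot_in(k,p)][:2])
E
```

```text
[559.28315938 323.46698501 180.02688423] [0.00190141 0.70648559 0.70770456 0.00536209] 0.583889446341749 [ 0.30721391 -0.02370761  0.11657988]
(array([571., 331.]), np.float32(55.763645)) (array([566., 340.]), np.float32(51.433712)) (array([547.5, 312.5]), np.float32(57.468536)) (array([552. , 317.5]), np.float32(85.14686))
(array([553.5, 320. ]), np.float32(35.814827)) (array([574. , 315.5]), np.float32(54.876923)) (array([559., 323.]), np.float32(97.139725)) (array([556. , 323.5]), np.float32(116.19386))
[([358.4, 160.7, 435.6, 231.8], 0.7)]
[([96.9, 183.1, 186.0, 238.3], 0.65), ([390.1, 171.1, 420.1, 201.2], 0.32)]
```

View pics/j.png

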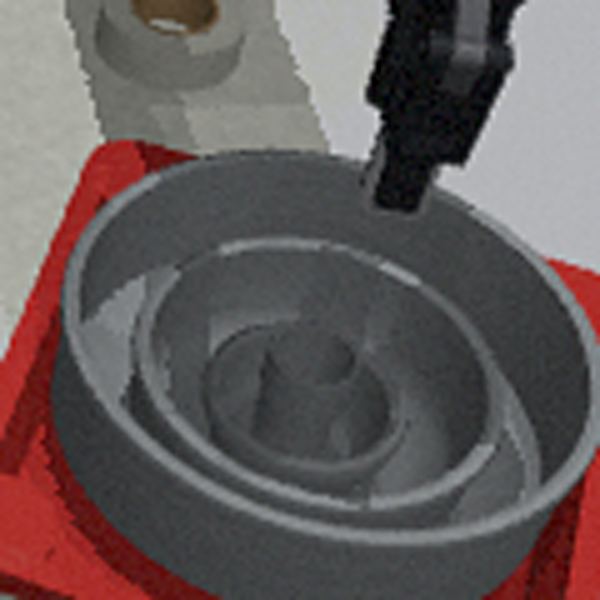

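Cup stands upright in the small bowl. Now measure the knob from its dark blob, moving toward it first.

>>> drive_tool(series="-0.4 0 0 0 0 0 0.6; -0.8 0 0 0 0 0 0.6; -1 0 0 0 0 0 0.6; -1 0 0 0 0 0 0.6")

```text
time_s: 27.5
eef_pos: [557.0, 199.7, 171.6]
ee_rot: [-0.001, 0.708, 0.706, -0.001]
force: [-0.2, 0.7, -0.6]
grip_width: 0.597
```

>>> drive_tool(series="-0.4 0 0 0 0 0 0.6; -0.8 0 0 0 0 0 0.6; -1 0 0 0 0 0 0.6; -1 0 0 0 0 0 0.6")

```text
time_s: 27.9
eef_pos: [556.7, 77.8, 171.0]
ee_rot: [-0.002, 0.709, 0.705, -0.002]
force: [0.1, 0.4, 0.3]
grip_width: 0.599
```

>>> drive_tool(series="-0.4 0 0 0 0 0 0.6; -0.8 0 0 0 0 0 0.6; -1 0 0 0 0 0 0.6; -1 0 0 0 0 0 0.6")

```text
time_s: 28.3
eef_pos: [556.3, -43.3, 170.4]
ee_rot: [-0.002, 0.71, 0.704, -0.002]
force: [0.3, 0.6, 0.0]
grip_width: 0.602
```

>>> drive_tool(series="-0.4 0 0 0 0 0 0.6; -0.8 0 0 0 0 0 0.6; -1 0 0 0 0 0 0.6; -1 0 0 0 0 0 0.6; -1 0 0 0 0 0 0.6")

```text
time_s: 28.8
eef_pos: [555.8, -161.5, 170.0]
ee_rot: [-0.003, 0.709, 0.705, -0.002]
force: [-0.3, 0.8, -0.3]
grip_width: 0.596
```

```bash
python3 - <<'E'
from h import *
s=telemetry.sense(); print(s["eef_pos"],s["ee_rot"],s["grip_width"],s["force"])
S=eyes.capture("scene"); T=eyes.capture("top")
H=np.concatenate([circ(562,-342,24,12),circ(562,-342,42,12)])
for p in(T,S):
    q=proj(p,[(562,-342,33)])[0]
    m=(p["frame"].max(2)<60).astype(np.uint8); n,l,st,ce=cv2.connectedComponentsWithStats(m)
    i=min(range(1,n),key=lambda i:np.hypot(*(ce[i]-q))+(1e3 if st[i,4]<8 else 0))
    h=cv2.convexHull(proj(p,H).astype(np.float32)); M=cv2.moments(h); hc=(M["m10"]/M["m00"],M["m01"]/M["m00"])
    print(st[i],ce[i],hc,(562,-342)+(back(p,ce[i],33)-back(p,hc,33))[:2])
    print(fit(p,(562,-342),rings("cover"),12),fit(p,(557,323),rings("cup",16),8),fit(p,(557,323),rings("small",12),12),fit(p,(554,323),rings("middle",8),15),fit(p,(554,323),[(104,84)],15))
E
```

```text
[ 555.83397243 -161.45546545  169.98486094] [-0.00252057  0.70933892  0.70486093 -0.00173468] 0.5964551084779 [-0.34465193  0.84662919 -0.34570648]
[396 175   6  15  25] [398.84 180.44] (399.87066508627726, 195.94887688057514) [ 604.96946737 -339.24367582]
(array([ 562., -343.]), np.float32(70.28785)) (array([558.5, 320. ]), np.float32(94.607574)) (array([554. , 316.5]), np.float32(89.225266)) (array([553.5, 316.5]), np.float32(79.791916)) (array([552., 324.]), np.float32(119.87809))
[136 196  12  14 126] [141.76190476 202.19047619] (141.06426515985873, 200.79602012176068) [ 565.86976558 -337.83363519]
(array([ 563., -341.]), np.float32(98.62729)) (array([558.5, 321.5]), np.float32(102.778244)) (array([558. , 322.5]), np.float32(93.22897)) (array([558.5, 323. ]), np.float32(106.006424)) (array([556.5, 323. ]), np.float32(118.02241))
```

>>> drive_tool(series="-0.4 0.03 0 -0.012 0 0 0.6; -0.8 0.06 0 -0.012 0 0 0.6; -1 0.06 0.2 -0.012 0 0 0.6; -1 0.06 0.4 -0.012 0 0 0.6; -1 0.06 0.4 -0.012 0 0 0.6")

```text
time_s: 29.4
eef_pos: [561.2, -279.2, 118.9]
ee_rot: [-0.003, 0.709, 0.706, 0.0]
force: [0.5, 0.4, -0.5]
grip_width: 0.594
```

>>> drive_tool(series="-0.3 0 0 0 0 0 0.6; -0.49 0 0.1 0 0 0 0.6; -0.49 0 0.3 0 0 0 0.6; -0.49 0 0.4 0 0 0 0.6; -0.49 0 0.4 0 0 0 0.6")

```text
time_s: 29.9
eef_pos: [560.8, -336.0, 69.8]
ee_rot: [-0.005, 0.708, 0.706, 0.0]
force: [-0.2, -0.8, -0.1]
grip_width: 0.601
```

>>> drive_tool(series="-0.04 0.02 0 -0.014 -0.014 0 0.6; -0.04 0.02 0.1 -0.014 -0.014 0 0.6; -0.04 0.02 0.25 -0.014 -0.014 0 0.6; -0.04 0.02 0.37 -0.014 -0.014 0 0.6; -0.04 0.02 0.42 -0.014 -0.014 0 0.6; -0.04 0.02 0.42 -0.014 -0.014 0 0.6")

```text
time_s: 30.5
eef_pos: [562.6, -340.1, 18.5]
ee_rot: [-0.0, 0.708, 0.706, -0.0]
force: [0.7, 0.3, -0.6]
grip_width: 0.599
```

```bash
python3 - <<'E'
from h import *
s=telemetry.sense(); print(s["eef_pos"],s["ee_rot"],s["grip_width"],s["force"])
S=eyes.capture("scene"); save(S,"k.png",(80,120,200,250),4)
E
```

```text
[ 562.62769452 -340.10629283   18.53643013] [-4.36537212e-04  7.08069442e-01  7.06142672e-01 -3.45903328e-05] 0.5986667561860368 [ 0.69344864  0.28322704 -0.56206116]
```

View pics/k.png

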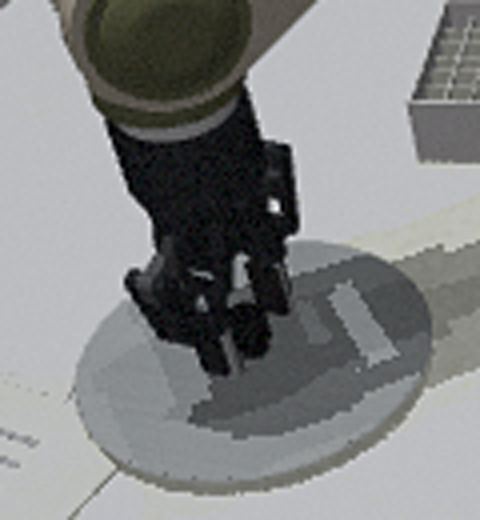

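>>> drive_tool(series="0 0 0 0 0 0 0.45; 0 0 0 0 0 0 0.35; 0 0 0 0 0 0 0.3; 0 0 0 0 0 0 0.2; 0 0 0 0 0 0 0.15; 0 0 0 0 0 0 0.15; 0 0 0 0 0 0 0.15", newtons=70)

```text
time_s: 31.25
eef_pos: [563.1, -340.7, 20.3]
ee_rot: [0.001, 0.708, 0.706, -0.0]
force: [-0.9, 0.3, 5.2]
grip_width: 0.254
```

>>> drive_tool(series="0 0 -0.05 0 0 0 0.15; 0 0 -0.15 0 0 0 0.15; 0 0 -0.3 0 0 0 0.15; 0 0 -0.45 0 0 0 0.15; 0 0 -0.6 0 0 0 0.15; 0 0 -0.8 0 0 0 0.15; 0 0 -0.95 0 0 0 0.15; 0 0 -1 0 0 0 0.15; 0 0 -1 0 0 0 0.15; 0 0 -1 0 0 0 0.15")

```text
time_s: 32.25
eef_pos: [562.7, -340.3, 139.3]
ee_rot: [-0.0, 0.708, 0.706, -0.0]
force: [-0.0, 0.7, -3.5]
grip_width: 0.252
```

```bash
python3 - <<'E'
from h import *
s=telemetry.sense(); print(s["eef_pos"],s["ee_rot"],s["grip_width"],s["force"],s["wrist_torque"])
S=eyes.capture("scene"); T=eyes.capture("top")
c=s["eef_pos"]
for p in(T,S): print(fit(p,c[:2],rings("cover",c[2]-19.2),15))
E
```

```text
[ 562.67464922 -340.2596545   139.26018874] [-1.03192446e-04  7.08068743e-01  7.06143494e-01 -1.00724373e-04] 0.2521667082777 [-5.09913300e-04  6.83195230e-01 -3.51358833e+00] [-0.03325508  0.03190588 -0.04739572]
(array([ 563.67464922, -340.2596545 ]), np.float32(63.63385))
(array([ 565.67464922, -338.7596545 ]), np.float32(98.23876))
```

>>> drive_tool(series="0.1 0 -0.05 0 0 0 0.15; 0.3 0 -0.1 0 0 0 0.15; 0.5 0 -0.1 0 0 0 0.15; 0.7 -0.01 -0.1 0 0 0 0.15; 0.92 -0.01 -0.1 0 0 0 0.15")

```text
time_s: 32.85
eef_pos: [561.4, -228.2, 151.1]
ee_rot: [-0.001, 0.708, 0.706, -0.0]
force: [1.9, 0.2, -3.2]
grip_width: 0.254
```

>>> drive_tool(series="0.2 0 0 0 0 0 0.15; 0.4 0 0 0 0 0 0.15; 0.6 -0.01 0 0 0 0 0.15; 0.8 -0.01 0 0 0 0 0.15; 1 -0.02 0 0 0 0 0.15")

```text
time_s: 33.35
eef_pos: [559.0, -106.3, 151.2]
ee_rot: [-0.001, 0.708, 0.706, -0.0]
force: [0.1, 0.2, -3.5]
grip_width: 0.252
```

>>> drive_tool(series="0.2 0 0 0 0 0 0.15; 0.4 0 0 0 0 0 0.15; 0.6 -0.01 0 0 0 0 0.15; 0.8 -0.01 0 0 0 0 0.15; 1 -0.02 0 0 0 0 0.15")

```text
time_s: 33.85
eef_pos: [556.3, 15.4, 151.4]
ee_rot: [-0.001, 0.708, 0.706, -0.0]
force: [0.2, -0.7, -2.0]
grip_width: 0.253
```

>>> drive_tool(series="0.2 0 0 0 0 0 0.15; 0.4 0 0 0 0 0 0.15; 0.6 -0.01 0 0 0 0 0.15; 0.8 -0.01 0 0 0 0 0.15; 1 -0.02 0 0 0 0 0.15")

```text
time_s: 34.35
eef_pos: [553.5, 137.0, 151.7]
ee_rot: [-0.001, 0.708, 0.707, -0.0]
force: [0.3, -0.6, -2.8]
grip_width: 0.255
```

>>> drive_tool(series="0.2 0 0 0 0 0 0.15; 0.4 0 0 0 0 0 0.15; 0.6 -0.01 0 0 0 0 0.15; 0.8 -0.01 0 0 0 0 0.15; 0.9 -0.02 0 0 0 0 0.15; 0.9 -0.02 0 0 0 0 0.15")

```text
time_s: 34.95
eef_pos: [550.5, 246.3, 151.7]
ee_rot: [-0.001, 0.707, 0.707, -0.0]
force: [0.4, -1.2, -3.6]
grip_width: 0.253
```

>>> drive_tool(series="0.2 0 0 0 0 0 0.15; 0.4 0.02 0 0 0 0 0.15; 0.55 0.02 0 0 0 0 0.15; 0.64 0.02 0 0 0 0 0.15; 0.64 0.02 0.1 0 0 0 0.15; 0.64 0.02 0.2 0 0 0 0.15; 0.64 0.02 0.3 0 0 0 0.15; 0.64 0.02 0.33 0 0 0 0.15; 0.64 0.02 0.33 0 0 0 0.15")

```text
time_s: 35.85
eef_pos: [552.6, 322.6, 111.3]
ee_rot: [-0.002, 0.707, 0.707, -0.001]
force: [0.5, -0.4, -2.1]
grip_width: 0.255
```

```bash
python3 - <<'E'
from h import *
s=telemetry.sense(); print(s["eef_pos"],s["ee_rot"],s["grip_width"],s["force"],s["wrist_torque"])
S=eyes.capture("scene"); T=eyes.capture("top"); save(S,"l.png",(340,120,520,300),4)
c=s["eef_pos"]
for p in(T,S): print(fit(p,c[:2],rings("cover",c[2]-20),15))
print(fit(S,(554,323),[(104,84)],10))
E
```

```text
[552.60225609 322.56823581 111.30059896] [-0.00155333  0.70715219  0.70705895 -0.00100176] 0.254612314372483 [ 0.5240003  -0.40246531 -2.0891975 ] [ 0.02891235 -0.05744221 -0.01360433]
(array([552.10225609, 321.56823581]), np.float32(86.33339))
(array([555.10225609, 321.56823581]), np.float32(108.150826))
(array([545. , 314.5]), np.float32(62.78868))
```

View pics/l.png

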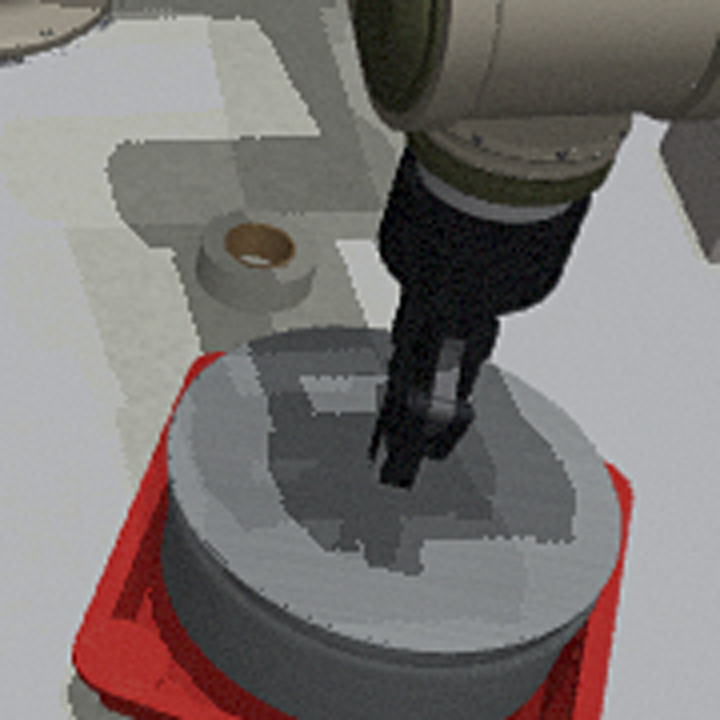

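Cover is within about 2 mm of the bowl axis. Correct by (+0.7, +2) mm and lower slowly.

>>> drive_tool(series="0.016 0.006 0 0 0 0 0.15; 0.016 0.006 0.03 0 0 0 0.15; 0.016 0.006 0.06 0 0 0 0.15; 0.016 0.006 0.09 0 0 0 0.15; 0.016 0.006 0.115 0 0 0 0.15; 0.016 0.006 0.115 0 0 0 0.15; 0.016 0.006 0.115 0 0 0 0.15")

```text
time_s: 36.65
eef_pos: [553.8, 325.0, 98.7]
ee_rot: [-0.001, 0.707, 0.707, 0.0]
force: [-0.2, -0.5, -2.9]
grip_width: 0.253
```

>>> drive_tool(series="0 0 0.01 0 0 0 0.15; 0 0 0.02 0 0 0 0.15; 0 0 0.03 0 0 0 0.15; 0 0 0.035 0 0 0 0.15; 0 0 0.035 0 0 0 0.15; 0 0 0.035 0 0 0 0.15")

```text
time_s: 37.25
eef_pos: [553.8, 325.0, 94.6]
ee_rot: [-0.001, 0.707, 0.707, 0.0]
force: [-0.3, 0.3, -2.3]
grip_width: 0.252
```

>>> drive_tool(series="0 0 0.006 0 0 0 0.15; 0 0 0.01 0 0 0 0.15; 0 0 0.01 0 0 0 0.15; 0 0 0.01 0 0 0 0.15")

```text
time_s: 37.65
eef_pos: [553.9, 325.0, 94.3]
ee_rot: [-0.001, 0.707, 0.707, 0.0]
force: [-2.5, -1.4, 5.0]
grip_width: 0.253
```

Contact at exactly the seat height (94.3 mm). Release and back off.

>>> drive_tool(series="0 0 0 0 0 0 0.35; 0 0 0 0 0 0 0.5; 0 0 0 0 0 0 0.6; 0 0 0 0 0 0 0.6; 0 0 0 0 0 0 0.6")

```text
time_s: 38.15
eef_pos: [553.9, 325.0, 94.2]
ee_rot: [-0.001, 0.707, 0.707, 0.0]
force: [-0.0, -0.2, -0.0]
grip_width: 0.599
```

>>> drive_tool(series="0 0 -0.1 0 0 0 0.6; 0 0 -0.2 0 0 0 0.6; 0 0 -0.4 0 0 0 0.6; 0 0 -0.7 0 0 0 0.6; 0 0 -1 0 0 0 0.6; 0 0 -1 0 0 0 0.6")

```text
time_s: 38.75
eef_pos: [555.7, 325.5, 221.2]
ee_rot: [0.001, 0.707, 0.707, 0.005]
force: [0.3, -0.7, 0.6]
grip_width: 0.6
```

>>> drive_tool(series="-0.4 -0.1 0 0 0 0 0.6; -0.8 -0.3 0 0 0 0 0.6; -1 -0.4 0 0 0 0 0.6; -1 -0.4 0 0 0 0 0.6; -1 -0.4 0 0 0 0 0.6")

```text
time_s: 39.25
eef_pos: [508.0, 205.4, 221.0]
ee_rot: [0.002, 0.707, 0.707, 0.006]
force: [0.4, -0.5, 0.3]
grip_width: 0.599
```

```bash
python3 - <<'E'
from h import *
s=telemetry.sense(); print(s["eef_pos"],s["grip_width"],s["force"],s["time_s"])
S=eyes.capture("scene"); T=eyes.capture("top"); save(S,"m.png",(340,120,520,340),3.2)
for p in(T,S): print("home",fit(p,(554,323),[(105,88),(105,84)],15))
print(proj(S,[(554,323,107)]))
for k in("vials","freezer_box","tape"): print(k,[d["rect"] for d in nets.spot_in(k,S)][:1])
E
```

```text
[508.01662343 205.41143746 221.01998837] 0.5989324842406284 [ 0.38033884 -0.48312962  0.30075354] 39.25
home (array([553., 327.]), np.float32(82.80605))
home (array([555.5, 324. ]), np.float32(113.33011))
[[437.96559901 236.74456179]]
vials [[186.1, 289.4, 273.6, 366.7]]
freezer_box []
tape [[392.7, 172.7, 420.9, 200.2]]
```

View pics/m.png

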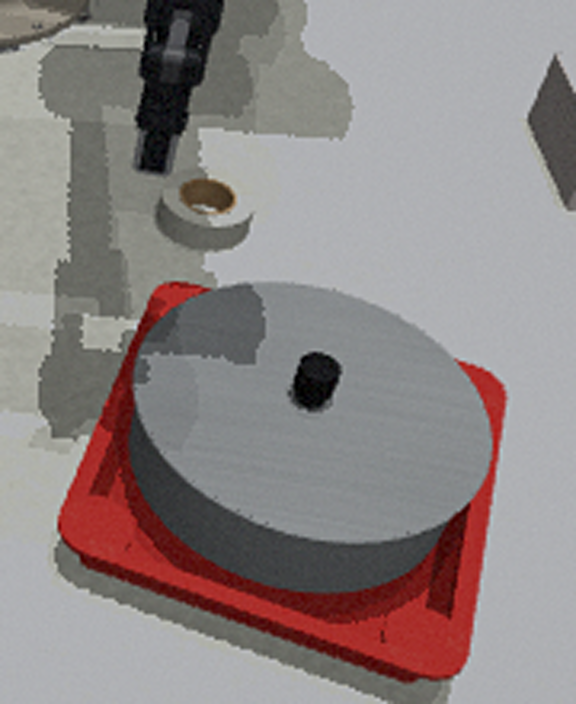

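The cover lies flat with its rim flush all round, the knob is centred and the arm is clear. Handing in.

```bash
python3 -c "
from rig import ctrl
print(ctrl.finish_job())"
```

```text
the job is handed in; nothing more can be done
None
```

I put the whole set back together in the red tray and handed it in at about 39 s of robot time. Each piece went in by order – middle bowl, small bowl, bare steel cup, cover – and was let go before I fetched the next. Upward force on the tool at touchdown stayed under about 9 N each time.

**Nesting:** before the cover went on, the scene camera put the middle bowl, small bowl and cup each within about 2–3 mm of the piece beneath.

**Cover:** it touched down at the expected seat height. The last picture shows it flat and flush on the rim, within about 1 mm of the bowl's axis by the scene camera and 3 mm by the top camera.

**Checks that failed or disagreed:**
- The top camera's fits of the nested middle and small bowls came out about 7 mm away from the large bowl's centre in y. Its edge scores were weaker, so I trusted the scene camera; even 7 mm is inside the 15 mm limit.
- In the last check the network did not report the freezer box. The arm came no closer than about 300 mm to it, so I don't expect it moved. The vial carton and tape boxes were within about 4 pixels of where they started.

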